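# Clear the lane and hold a printed bracket at proof load on the pull gauge

## Task

A jar of brass inserts has been left standing in front of the pull gauge that is rigged to proof-load the printed bracket: put that jar upright into the grey sorting tray. Then pull the gauge's black knob straight out against its spring until the barrel's mouth stands at the middle of the red band on the white inner tube (half the band showing), never far past the band as that would overload the bracket, and keep holding it there: the job finishes with the gripper still holding the knob at the mark. Leave the other things on the table where they are.

Things in the scene. Friction and masses are not known exactly. Their poses are not given: they have to be found in the camera images.
- pull_gauge: Fixed proof-load fixture: dark base plate 146 x 70 x 12 mm, begins 10 mm behind the mouth (bare table below the knob); blue barrel 28 mm diameter (rim 30), 85 mm long, level, axis 48 mm above the table; at its far end the grey printed bracket it pulls on. Max height 65 mm. Origin on the table below the barrel's mouth, z up, x from the mouth into the barrel: the rod pulls out along -x.
- barrel_mouth (a point): Centre of the barrel's open mouth, 48 mm above the table; axes as pull_gauge. Fixed.
- knob_grip (a point): Middle of the black pull knob's stem, on its axis, the place to grip; 48 mm above the table, 22 mm before the mouth at rest; axes as pull_gauge; moves with the rod. Stem 20 mm diameter, 31 mm long; it flares 14 mm beyond this point to a 36 mm head that ends 32 mm beyond it. Grip from above, fingers closing level across the axis; they can bear on the back of the head.
- draw_rod (a joint): Rod pulled out of the barrel, m: 0 at rest, stop at 0.075. White tube, 15 mm diameter, thin black rings at 10, 20, 30, 60, 70 mm, red band from 40 to 50 mm: at 0.045 the mouth stands at the band's middle; over 0.060 the bracket is overloaded. The spring pulls back with 4 N at rest, 13 N at the band (200 N/m), friction 0.4 N; let go, it springs in.
- insert_jar: The jar in the way: white screw jar, black cap, loose, about 60 g; body 44 mm, cap (40 to 53 mm up) 46 mm diameter, 53 mm high. Origin at the centre of its underside, z up. Stands 98 to 112 mm before the mouth, within 12 mm of the rod's line. Grip it with fingers closing across that line; with the tips 26 mm above its base they clear the tray's rim.
- sort_tray: Loose open grey printed tray, 76 (x) x 110 (y) x 22 mm high, walls and floor 2 mm, 40 g; empty. Origin at the centre of its underside, z up.
- insert_jar_2: A second jar of the same look and size, far to the right; a bystander, not the one in front of the knob. Leave it. Origin at the centre of its underside.
- tape_roll: Yellow roll of masking tape lying flat, 100 mm diameter, 24 mm high; bystander, leave it.
- hex_key_8: Black hex key lying flat, 99 x 38 x 9 mm; bystander, leave it.
- inspection_stand: Fixed stand at the far left that holds a tilted black ring (ring 0.10 to 0.22 m above the table, over x 0.51 to 0.70 m and y 0.17 to 0.35 m). Stay clear of it. A second fixed obstacle: a tripod lamp 0.31 m ahead of the robot's base and 0.16 m to its right, legs out to 0.13 m, panel up to 0.44 m high.
There are look-alikes about, which are no part of the job. What is shaped like the insert_jar but purple is not meant.

How it is judged:
On the way:
1. the jar from in front of the knob stands in the grey tray, let go (x of insert_jar in the frame of sort_tray between -0.018 and 0.018 m and y of insert_jar in the frame of sort_tray between -0.036 and 0.036 m and z of insert_jar in the frame of sort_tray below 0.008 m and angle between insert_jar's own z axis and vertical below 0.15 rad and contact force between the fingers and insert_jar below 0.3 N and linear speed of insert_jar below 0.02 m/s), for 0.2 s.
At the end, for the whole second after the job is handed in: The gripper's fingers hold the knob (more than 3 N of contact) with the rod pulled out 39 to 51 mm, so that the barrel's mouth stands on the red band (40 to 50 mm), while the jar stands upright (within 0.15 rad), released and at rest on the floor of the grey tray (all of step 1 and value of joint draw_rod between 0.039 and 0.051 m and contact force between the fingers and pull_gauge above 3 N); the arm keeps its last pose, push and grip.
It fails at once if the rod is pulled out beyond 60 mm: the bracket is overloaded (value of joint draw_rod above 0.06 m).
It fails at once if a bystander (tape roll, second jar, hex key) is shifted by more than 30 mm (distance of any of tape_roll, insert_jar_2, hex_key_8 from where it was at the start of the episode above 0.03 m).
It also fails if it takes over 64 s, if anything falls off the work surface, if the arm or the gripper's body presses on something with over 40 N, if the wrist force passes 120 N, or if a joint passes its speed limit or range.

## Robot

A 6-joint arm with a two-finger parallel gripper is mounted at the origin on the work surface; the furniture and walls round the work are solid. World frame = base frame: x ahead of the robot, y to its left, z up, the work surface at z = 0. Lengths are in m, angles in rad, forces in N, time in s.
With the tool pointing down it reaches from about 0.375 to 0.975 m from the base axis. Payload 3.8 kg.
Tool frame: the origin (TCP) lies on the mounting face of the last link; the fingertips stand 173 mm ahead of it and the grasp point (between the pads) lies 155 mm ahead of it (bot.hold_point_z is the distance from the TCP to the grasp point, in m); z points along the fingers, y is the line along which they close (so a half turn about z gives the same grasp; the last joint's range is limited). The gripper opens to 85 mm and grips with 20 to 120 N. Pads are 22 mm wide; open, the fingers measure 114 mm over their backs; the gripper's body (76 mm by 85 mm) begins 54 mm behind the grasp point. The pads swing forward as they close: fully open they stand 13 mm farther back than shut.
Start: joints at [-1.188, 0.264, 1.604, -0, 1.274, -0.037], TCP at [0.275, -0.616, 0.405] pointing down, gripper open.
Joint ranges: [-2.63, 2.63], [-0.94, 2.18], [0.31, 2.57], [-1.31, 4.45], [0, 2.66], [-2.55, 2.55]. Speed limits (rad/s): [2.57, 2.57, 3.14, 3.14, 3.14, 3.14].

## Interface

Orientations are given as a rotation vector (axis times angle).
In Python, from workcell import bot, optics gives the robot as it stands.
- The arm moves only by the shell command python3 -m jog 'ROWS' [OPENING] [FORCE]. ROWS is JSON, a list of rows, each an object of numbers: "dx", "dy", "dz": the shift along the tool's x, y, z in mm; "ax", "ay", "az": the turn, a rotation vector about the tool's x, y, z in degrees. A call has 1 to 20 rows; each row shifts and turns the commanded pose from where the row before left it, along the tool's axes as they then stand; what a row does not reach is not made up. A row lasts 1/12 s, in which the tool goes at most 41.7 mm and 7.16 degrees, less where a joint would pass 70% of its speed; a pose out of reach is approached as far as the arm can. A call with a gripper value outside its range is refused whole. OPENING is the opening, from 0 (shut) to 1 (fully open), set as the call begins (- or left out, the last holds). The fingers move at their own pace and stop on an object; FORCE is the grip in N (left out, the last holds). Time passes only in rows, so rows that do not move let the fingers close. It gives the time, the measured TCP pose, the force, the opening and the grip force at its end, in the units of the state.
- bot.read_state(): the state, without advancing time (a new reading comes with each control period).
- optics.read_camera(name): name is "scene" or "top" or "wrist"; returns a dict with "img" (384x512x3 uint8, red, green, blue), "vertical_fov" (degrees; the focal length in pixels is half the picture's height over the tangent of half this angle, whatever the lens; pixels are square), "cx", "cy" (the principal point, pixels), "k1" (the pictures are not rectified: a ray, as slopes to the right and down, at radius r is drawn at 1 + k1 r^2 times it, then the intrinsics apply), "R" (3x3) and "t" (3): a world point X has camera coordinates R X + t; the wrist camera has in their place "tool_from_camera" (4x4, takes a point from camera to tool coordinates, whose origin is the TCP and whose axes are the flange's). Camera axes: x right, y down, z forward; pixel columns grow to the right and rows downward; lengths in m; the calibration is good to about 2 mm. A picture is of the moment at which its call begins: read the wrist's pose just before it. There is no depth.
- bot.finish_job(): hands the job in; it is judged then, once.
The state is a dict: "time": time; "q": joint angles; "joint_vel": joint speeds; "joint_torque": joint torques, N m; "tool_pos": TCP position; "tcp_rot": TCP orientation; "wrist_force": force on the tool from outside, world axes, zero at the start; "torque": the same for the moment, N m; "width": opening from 0.0 (shut) to 1.0 (fully open); "grip_force": force on a finger pad.
Only numpy, scipy, OpenCV 4.12 (cv2) and the standard library are available. Lean on these libraries where they do the work, as an engineer would, in place of code of your own. Each camera call takes 0.05 s, during which the arm holds its last target. There are 200 camera calls.

## Working session

There is one attempt and no reset: what is moved stays moved. The work goes in short steps, Python scripts to look and compute and a shell command to move; the robot and the scene stay as the last step left them, time stands still between calls to the robot, and variables do not carry over. Pictures are saved under pics/ and viewed, at most 11 in all, crops included, and the job is handed in when it is done.

```bash
mkdir -p pics; cat > h.py <<'E'
import numpy as np, cv2
from scipy.spatial.transform import Rotation as Rn
from workcell import bot, optics
def cam(name):
    s=bot.read_state(); c=optics.read_camera(name)
    if name=="wrist":
        T=np.eye(4);T[:3,:3]=Rn.from_rotvec(s["tcp_rot"]).as_matrix();T[:3,3]=s["tool_pos"]
        W=T@np.array(c["tool_from_camera"]); c["Rw"]=W[:3,:3]; c["o"]=W[:3,3]
    else:
        R=np.array(c["R"]); c["Rw"]=R.T; c["o"]=-R.T@np.array(c["t"])
    c["f"]=192/np.tan(np.radians(c["vertical_fov"]/2)); return c
def ray(c,u,v):
    K=np.array([[c["f"],0,c["cx"]],[0,c["f"],c["cy"]],[0,0,1]])
    p=cv2.undistortPoints(np.array([[[u,v]]],float),K,np.array([c["k1"],0,0,0,0.])).ravel()
    return c["Rw"]@np.array([p[0],p[1],1])
def hit(c,u,v,z):
    d=ray(c,u,v); return c["o"]+d*(z-c["o"][2])/d[2]
def proj(c,X):
    p=c["Rw"].T@(np.array(X)-c["o"]); a=p[:2]/p[2]; a=a*(1+c["k1"]*(a@a)); return c["f"]*a+[c["cx"],c["cy"]]
def save(c,n): cv2.imwrite("pics/"+n,cv2.cvtColor(c["img"],cv2.COLOR_RGB2BGR))
E
python3 - <<'E'
from h import *
for n in ("scene","top"):
    c=cam(n); save(c,n+"0.png"); print(n,c["o"].round(3),c["f"],c["k1"])
s=bot.read_state(); print(s["tool_pos"],s["tcp_rot"],s["width"],s["time"])
E
```

```text
scene [0.118 0.621 0.778] 368.4085462870042 -0.009956591872872634
top [0.446 0.066 0.906] 356.72067260243927 -0.04953890946748749
[ 0.27499222 -0.61611977  0.40347478] [-3.07064258e+00 -6.54102206e-01  5.75858752e-04] 0.9978753056744502 0.1
```

View pics/scene0.png

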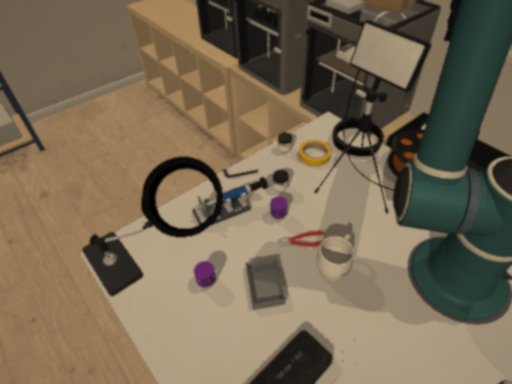

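View pics/top0.png

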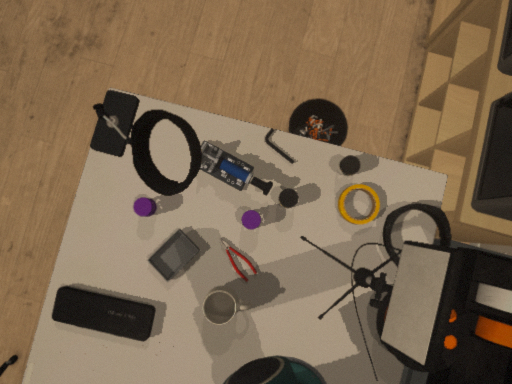

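Candidates in the top view: the black-capped jar at (288,198) just before the knob (263,187) is the one meant. The look-alikes are the second jar (349,165) and the purple jars (144,207) and (251,219). The tray is at (175,255). I'll check with a close crop and measure.

```bash
python3 - <<'E'
from h import *
c=cam("top"); im=c["img"]
crop=im[130:290,130:330]; cv2.imwrite("pics/crop1.png",cv2.cvtColor(cv2.resize(crop,None,fx=4,fy=4,interpolation=cv2.INTER_CUBIC)[:600],cv2.COLOR_RGB2BGR))
g=cv2.cvtColor(im,cv2.COLOR_RGB2GRAY); hsv=cv2.cvtColor(im,cv2.COLOR_RGB2HSV)
def cc(m,x0,y0,x1,y1,z):
    k=np.zeros_like(m);k[y0:y1,x0:x1]=m[y0:y1,x0:x1]
    for q in cv2.findContours(k,cv2.RETR_EXTERNAL,cv2.CHAIN_APPROX_NONE)[0]:
        if cv2.contourArea(q)<25: continue
        r=cv2.minAreaRect(q); print(z,np.round(r[0],1),np.round(r[1],1),round(r[2],1),cv2.contourArea(q),hit(c,*r[0],z).round(4))
d=((g<50)*255).astype(np.uint8)
print("dark");cc(d,240,165,310,215,.053)
print("dark knob");cc(d,240,165,280,215,.048)
b=cv2.inRange(hsv,(100,110,40),(125,255,255)); print("blue");cc(b,200,130,270,200,.048)
t=cv2.inRange(g,60,150); t[:]=((g<135)*255); print("tray");cc(t,140,222,208,290,.022)
E
```

```text
dark
0.053 [288.  197.5] [17. 18.] 90.0 237.5 [ 0.5063 -0.008   0.053 ]
0.053 [260.9 183.8] [19.6 13.4] 31.0 146.0 [0.5394 0.0568 0.053 ]
0.053 [246. 171.] [12. 12.] 90.0 51.5 [0.5704 0.0928 0.053 ]
dark knob
0.048 [260.9 183.8] [19.6 13.4] 31.0 146.0 [0.54   0.0568 0.048 ]
0.048 [246. 171.] [12. 12.] 90.0 51.5 [0.5711 0.093  0.048 ]
blue
0.048 [233.6 169.8] [28.6  9.8] 26.6 246.0 [0.5741 0.1231 0.048 ]
tray
0.022 [177.  257.5] [63. 60.] 90.0 2586.0 [0.3602 0.2634 0.022 ]
```

View pics/crop1.png

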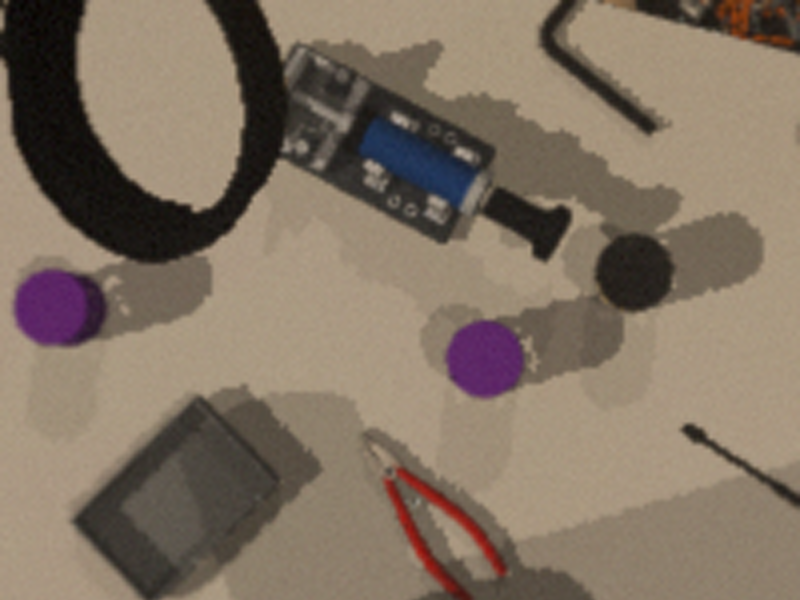

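The crop confirms it: the black-capped jar at crop (634,272) stands before the knob (545,225), and the purple jar at (485,358) is a look-alike. The tray corners are at (200,397), (280,482), (150,598) and (75,520).

```bash
python3 - <<'E'
from h import *
c=cam("top"); P=lambda u,v,z:hit(c,130+u/4-.375,130+v/4-.375,z)[:2]
# axis: blue barrel seen on its top (z~.06), knob head end face centre
g=cv2.cvtColor(c["img"],cv2.COLOR_RGB2GRAY)
jar=P(634,272,.053); pur=P(485,358,.053)
b=hit(c,233.6,169.8,.055)[:2]; he=P(556,235,.05); st=P(515,211,.055); rim=P(483,190,.06)
ax=b-he; ax/=np.linalg.norm(ax); n=np.array([-ax[1],ax[0]])
print("axis",ax,np.degrees(np.arctan2(ax[1],ax[0])),"b-stem dir",np.degrees(np.arctan2(*(b-st)[::-1])))
mouth_from_head=he+ax*.054; print("head",he,"mouth",mouth_from_head,"rim",rim,"blue centre",b,"dist",(b-he)@ax)
for k,p in (("jar",jar),("purple",pur)): print(k,p,(p-mouth_from_head)@ax,(p-mouth_from_head)@n)
q=[P(*x,.022) for x in ((200,397),(280,482),(150,598),(75,520))]
print("tray",np.round(q,3),np.mean(q,0),"sides",[np.linalg.norm(q[i]-q[(i+1)%4]).round(3) for i in range(4)])
print("panel",[hit(c,*p,.42)[:2].round(2) for p in ((400,240),(452,250),(430,352),(383,340))])
# scene cross-check of blue barrel and jar cap
s=cam("scene"); print("scene proj jar cap",proj(s,[*jar,.053]),"head",proj(s,[*he,.048]))
st=bot.read_state(); R=Rn.from_rotvec(st["tcp_rot"]).as_matrix(); print(R.round(3),np.degrees(np.arctan2(R[1,1],R[0,1])))
save(s,"s1.png")
im=cv2.resize(s["img"][110:310,170:390],None,fx=3,fy=3,interpolation=cv2.INTER_CUBIC); cv2.imwrite("pics/crop2.png",cv2.cvtColor(im,cv2.COLOR_RGB2BGR))
E
```

```text
axis [0.46653437 0.88450307] 62.19043091820356 b-stem dir 62.91206936480893
head [0.52856545 0.03827531] mouth [0.55375831 0.08603847] rim [0.5546067  0.08209566] blue centre [0.5730669  0.12264565] dist 0.09538728377143282
jar [ 0.50601462 -0.00824942] -0.10567200533080645 -0.0017591022846469055
purple [0.45460877 0.08088523] -0.05081472896475951 0.08529390199650506
tray [[0.431 0.258]
 [0.379 0.208]
 [0.307 0.287]
 [0.355 0.335]] [0.36772318 0.27185797] sides [np.float64(0.072), np.float64(0.107), np.float64(0.067), np.float64(0.108)]
panel [array([ 0.42, -0.13]), array([ 0.41, -0.2 ]), array([ 0.27, -0.17]), array([ 0.29, -0.1 ])]
scene proj jar cap [279.9914929  174.80796868] head [264.0115056 182.696457 ]
[[ 0.913  0.408 -0.   ]
 [ 0.408 -0.913  0.001]
 [ 0.    -0.001 -1.   ]] -65.94738371012075
```

View pics/crop2.png

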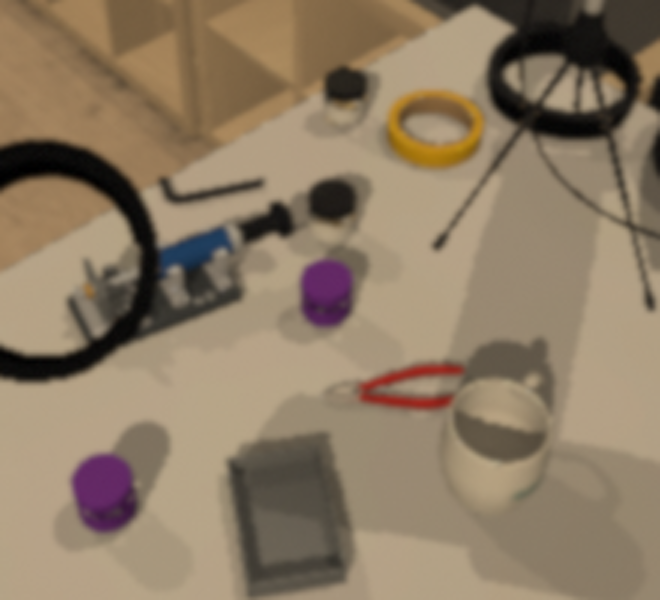

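The scene view agrees: black-capped jar beside the knob at (280,176), tray left-low at (265,280), and the lamp between start and goal. I'll swing over the outer, high side of the lamp.

```bash
python3 -m jog '[{"dx":30,"dy":-9,"dz":-24},{"dx":30,"dy":-9,"dz":-24},{"dx":32,"dy":-10,"dz":-24},{"dx":32,"dy":-10,"dz":-24},{"dx":32,"dy":-10},{"dx":32,"dy":-10},{"dx":32,"dy":-10},{"dx":32,"dy":-10},{"dx":32,"dy":-10},{"dx":32,"dy":-10},{"dx":32,"dy":-10},{"dx":32,"dy":-10},{"dx":32,"dy":-10},{},{}]' 1
```

```text
invalid input
```

```bash
python3 -m jog '[{"dx":30,"dy":-9,"dz":-24},{"dx":30,"dy":-9,"dz":-24},{"dx":32,"dy":-10,"dz":-24},{"dx":32,"dy":-10,"dz":-24},{"dx":32,"dy":-10},{"dx":32,"dy":-10},{"dx":32,"dy":-10},{"dx":32,"dy":-10},{"dx":32,"dy":-10},{"dx":32,"dy":-10},{"dx":32,"dy":-10},{"dx":32,"dy":-10},{"dx":32,"dy":-10},{"dz":0},{"dz":0}]' 1
```

```text
invalid input
```

```bash
python3 -m jog --help | head -20; python3 -m jog '[{"dx":30,"dy":-9,"dz":-24,"ax":0,"ay":0,"az":0}]'; python3 -m jog '[{"dx":30,"dy":-9,"dz":-24}]'
```

```text
time: 0.33
tool_pos: [0.2953, -0.597, 0.4223]
tcp_rot: [-3.065, -0.646, 0.008]
wrist_force: [0.2, 0.3, -1.3]
width: 1.003
grip_force: 0.0invalid input: not JSON, or not a number
invalid input
```

All six keys are needed in each row. One row has been done; here is the rest.

```bash
python3 -m jog '[{"dx":30,"dy":-9,"dz":-24,"ax":0,"ay":0,"az":0},{"dx":32,"dy":-10,"dz":-24,"ax":0,"ay":0,"az":0},{"dx":32,"dy":-10,"dz":-24,"ax":0,"ay":0,"az":0},{"dx":32,"dy":-10,"dz":0,"ax":0,"ay":0,"az":0},{"dx":32,"dy":-10,"dz":0,"ax":0,"ay":0,"az":0},{"dx":32,"dy":-10,"dz":0,"ax":0,"ay":0,"az":0},{"dx":32,"dy":-10,"dz":0,"ax":0,"ay":0,"az":0},{"dx":32,"dy":-10,"dz":0,"ax":0,"ay":0,"az":0},{"dx":32,"dy":-10,"dz":0,"ax":0,"ay":0,"az":0},{"dx":32,"dy":-10,"dz":0,"ax":0,"ay":0,"az":0},{"dx":32,"dy":-10,"dz":0,"ax":0,"ay":0,"az":0},{"dx":32,"dy":-10,"dz":0,"ax":0,"ay":0,"az":0},{"dx":0,"dy":0,"dz":0,"ax":0,"ay":0,"az":0}]' 1
```

```text
time: 1.42
tool_pos: [0.6029, -0.3272, 0.5]
tcp_rot: [-3.069, -0.662, -0.004]
wrist_force: [-0.6, -0.2, 0.2]
width: 1.002
grip_force: 0.0
```

```bash
python3 -m jog '[{"dx":12.4,"dy":-34,"dz":0,"ax":0,"ay":0,"az":0},{"dx":12.4,"dy":-34,"dz":0,"ax":0,"ay":0,"az":0},{"dx":12.4,"dy":-34,"dz":0,"ax":0,"ay":0,"az":0},{"dx":12.4,"dy":-34,"dz":0,"ax":0,"ay":0,"az":0},{"dx":12.4,"dy":-34,"dz":0,"ax":0,"ay":0,"az":0},{"dx":12.4,"dy":-34,"dz":0,"ax":0,"ay":0,"az":0},{"dx":12.4,"dy":-34,"dz":0,"ax":0,"ay":0,"az":0},{"dx":12.4,"dy":-34,"dz":0,"ax":0,"ay":0,"az":0},{"dx":12.4,"dy":-34,"dz":0,"ax":0,"ay":0,"az":0},{"dx":0,"dy":0,"dz":20,"ax":0,"ay":0,"az":-6.35},{"dx":0,"dy":0,"dz":20,"ax":0,"ay":0,"az":-6.35},{"dx":0,"dy":0,"dz":20,"ax":0,"ay":0,"az":-6.35},{"dx":0,"dy":0,"dz":20,"ax":0,"ay":0,"az":-6.35},{"dx":0,"dy":0,"dz":20,"ax":0,"ay":0,"az":-6.35},{"dx":0,"dy":0,"dz":0,"ax":0,"ay":0,"az":-6.35},{"dx":0,"dy":0,"dz":0,"ax":0,"ay":0,"az":0},{"dx":0,"dy":0,"dz":0,"ax":0,"ay":0,"az":0}]'
cat > to.py <<'E'
import sys
from h import *
s=bot.read_state();R=Rn.from_rotvec(s["tcp_rot"]).as_matrix();t=np.array([float(a) for a in sys.argv[1:4]])
print("tool delta mm",((R.T@(t-s["tool_pos"]))*1e3).round(1),"yaw y",np.degrees(np.arctan2(R[1,1],R[0,1])).round(2),"tilt",np.degrees(np.arccos(-R[2,2])).round(2),s["time"])
E
python3 to.py 0.506 -0.008 0.4
python3 - <<'E'
from h import *
c=cam("wrist");save(c,"w1.png")
for n,p in (("jar",(.506,-.008,.053)),("head",(.5286,.0383,.048)),("mouth",(.554,.086,.048))): print(n,proj(c,p))
E
```

```text
time: 2.83
tool_pos: [0.5763, -0.0069, 0.4006]
tcp_rot: [2.693, 1.617, -0.0]
wrist_force: [0.7, -0.0, -0.5]
width: 1.002
grip_force: 0.0
tool delta mm [-34.  -61.6   0.7] yaw y -28.03 tilt 0.01 2.8333
jar [196.31236795 201.25909373]
head [192.54617885 149.82731293]
mouth [189.62640101  92.80483242]
```

View pics/w1.png

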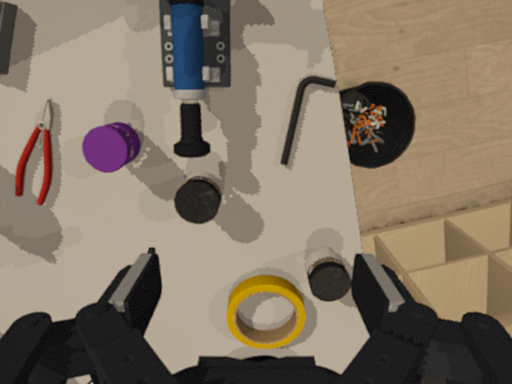

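The wrist view shows the jar cap at (198,200), the knob head at (192,150), the mouth at about (190,97), and the rod axis running vertical in the image. It all agrees with the predictions. Refining with masks.

```bash
python3 - <<'E'
from h import *
c=cam("wrist"); im=c["img"]; g=cv2.cvtColor(im,cv2.COLOR_RGB2GRAY); h=cv2.cvtColor(im,cv2.COLOR_RGB2HSV)
d=((g<62)*255).astype(np.uint8); k=np.zeros_like(d); k[174:226,168:226]=d[174:226,168:226]
q=max(cv2.findContours(k,0,1)[0],key=cv2.contourArea); (u,v),r=cv2.minEnclosingCircle(q); print("cap",u,v,r,hit(c,u,v,.053).round(4))
# axis: midpoints per row
b=cv2.inRange(h,(100,120,40),(125,255,255)); pts=[]
for v in range(10,85,6):
    x=np.nonzero(b[v,160:220])[0]+160
    if len(x)>15: pts.append(hit(c,(x[0]+x[-1])/2,v,.050)[:2])
for v in range(108,134,4):
    x=np.nonzero(d[v,165:215])[0]+165; pts.append(hit(c,(x[0]+x[-1])/2,v,.048)[:2]); print(v,x[0],x[-1])
p=np.array(pts); vx,vy,x0,y0=cv2.fitLine(p.astype(np.float32),2,0,.01,.01).ravel(); 
if vy<0: vx,vy=-vx,-vy
print("axis",np.degrees(np.arctan2(vy,vx)),"pt",x0,y0,"res",((p-[x0,y0])@[-vy,vx]*1e3).round(1))
col=[int(g[v,186:196].mean()) for v in range(80,165)]; print("profile 80..",col)
for v in (100,155): 
    w=hit(c,190 if v==100 else 192,v,.048); print(v,w)
E
```

```text
cap 197.01388549804688 199.54074096679688 23.24342155456543 [ 0.5081 -0.0069  0.053 ]
108 180 199
112 181 199
116 180 199
120 181 199
124 181 199
128 181 200
132 181 200
axis 61.54719 pt 0.56247425 0.102107555 res [-0.1  0.5  0.7  0.4 -0.3 -0.5 -0.8 -0.2 -0.9 -0.2  0.5  0.7 -0.  -0.
 -0.3  0.3  0.   0.2 -0.1  0.1]
profile 80.. [56, 56, 56, 56, 56, 55, 56, 54, 54, 82, 130, 148, 149, 147, 146, 145, 145, 142, 129, 118, 134, 144, 146, 121, 59, 16, 24, 25, 24, 23, 24, 23, 24, 23, 24, 25, 25, 24, 24, 26, 23, 25, 25, 26, 24, 23, 24, 24, 26, 26, 24, 26, 24, 25, 24, 26, 25, 25, 27, 27, 27, 25, 26, 22, 21, 21, 23, 25, 26, 25, 25, 25, 26, 26, 24, 17, 25, 75, 127, 151, 153, 151, 150, 151, 150]
100 [0.55151891 0.0801967  0.048     ]
155 [0.52600637 0.03407041 0.048     ]
```

```bash
python3 -m jog '[{"dx":-16.5,"dy":-30.5,"dz":0,"ax":0,"ay":0,"az":0},{"dx":-16.5,"dy":-30.5,"dz":0,"ax":0,"ay":0,"az":0},{"dx":0,"dy":0,"dz":30,"ax":0,"ay":0,"az":0},{"dx":0,"dy":0,"dz":30,"ax":0,"ay":0,"az":0},{"dx":0,"dy":0,"dz":30,"ax":0,"ay":0,"az":0},{"dx":0,"dy":0,"dz":30,"ax":0,"ay":0,"az":0},{"dx":0,"dy":0,"dz":0,"ax":0,"ay":0,"az":0},{"dx":0,"dy":0,"dz":0,"ax":0,"ay":0,"az":0}]' 1
python3 to.py 0.507 -0.0075 0.197
python3 - <<'E'
from h import *
c=cam("wrist");save(c,"w2.png"); print(proj(c,(.507,-.0075,.053)))
E
```

```text
time: 3.6
tool_pos: [0.5065, -0.0074, 0.2801]
tcp_rot: [-2.69, -1.619, 0.004]
wrist_force: [0.2, -0.3, 1.0]
width: 0.998
grip_force: 0.0
tool delta mm [ 0.2  0.7 83.1] yaw y -27.92 tilt 0.17 3.6
[259.98519055 213.59658893]
```

View pics/w2.png

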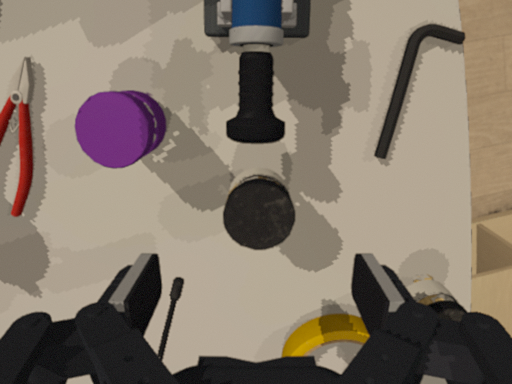

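Jar cap centred at (259,212) as predicted, and the fingers straddle it clear of neighbours. Descend and grip.

```bash
python3 -m jog '[{"dx":0,"dy":0,"dz":25,"ax":0,"ay":0,"az":0},{"dx":0,"dy":0,"dz":25,"ax":0,"ay":0,"az":0},{"dx":0,"dy":0,"dz":20,"ax":0,"ay":0,"az":0},{"dx":0,"dy":0,"dz":13,"ax":0,"ay":0,"az":0},{"dx":0,"dy":0,"dz":0,"ax":0,"ay":0,"az":0},{"dx":0,"dy":0,"dz":0,"ax":0,"ay":0,"az":0}]' 1
python3 -m jog '[{"dx":0,"dy":0,"dz":0,"ax":0,"ay":0,"az":0},{"dx":0,"dy":0,"dz":0,"ax":0,"ay":0,"az":0},{"dx":0,"dy":0,"dz":0,"ax":0,"ay":0,"az":0},{"dx":0,"dy":0,"dz":0,"ax":0,"ay":0,"az":0},{"dx":0,"dy":0,"dz":0,"ax":0,"ay":0,"az":0},{"dx":0,"dy":0,"dz":0,"ax":0,"ay":0,"az":0},{"dx":0,"dy":0,"dz":0,"ax":0,"ay":0,"az":0},{"dx":0,"dy":0,"dz":0,"ax":0,"ay":0,"az":0},{"dx":0,"dy":0,"dz":0,"ax":0,"ay":0,"az":0},{"dx":0,"dy":0,"dz":0,"ax":0,"ay":0,"az":0}]' 0 30
```

```text
time: 4.15
tool_pos: [0.5084, -0.0075, 0.1995]
tcp_rot: [2.69, 1.62, 0.003]
wrist_force: [0.4, -0.8, -0.1]
width: 0.999
grip_force: 0.0
time: 4.98
tool_pos: [0.508, -0.0074, 0.1994]
tcp_rot: [2.689, 1.621, 0.004]
wrist_force: [-1.0, 0.6, 4.8]
width: 0.52
grip_force: 29.9
```

```bash
python3 -m jog '[{"dx":0,"dy":0,"dz":-15,"ax":0,"ay":0,"az":0},{"dx":0,"dy":0,"dz":-25,"ax":0,"ay":0,"az":0},{"dx":0,"dy":0,"dz":-30,"ax":0,"ay":0,"az":0},{"dx":0,"dy":0,"dz":-30,"ax":0,"ay":0,"az":0},{"dx":10,"dy":-14,"dz":-10,"ax":0,"ay":0,"az":0},{"dx":18,"dy":-25,"dz":0,"ax":0,"ay":0,"az":0},{"dx":18,"dy":-25,"dz":0,"ax":0,"ay":0,"az":0},{"dx":18,"dy":-25,"dz":0,"ax":0,"ay":0,"az":0},{"dx":18,"dy":-25,"dz":0,"ax":0,"ay":0,"az":0},{"dx":18,"dy":-25,"dz":0,"ax":0,"ay":0,"az":0},{"dx":18,"dy":-25,"dz":0,"ax":0,"ay":0,"az":0},{"dx":18,"dy":-25,"dz":0,"ax":0,"ay":0,"az":0},{"dx":18,"dy":-25,"dz":0,"ax":0,"ay":0,"az":0},{"dx":18,"dy":-25,"dz":0,"ax":0,"ay":0,"az":0},{"dx":9.5,"dy":-15,"dz":0,"ax":0,"ay":0,"az":0},{"dx":0,"dy":0,"dz":0,"ax":0,"ay":0,"az":0},{"dx":0,"dy":0,"dz":0,"ax":0,"ay":0,"az":0},{"dx":0,"dy":0,"dz":0,"ax":0,"ay":0,"az":0}]' 0 30
python3 to.py 0.368 0.272 0.2
python3 - <<'E'
from h import *
c=cam("wrist");save(c,"w3.png"); print(c["o"])
g=np.array([[.431,.258],[.379,.208],[.307,.287],[.355,.335]])
print([proj(c,(*p,.022)).round(0) for p in g])
E
```

```text
time: 6.48
tool_pos: [0.3673, 0.2714, 0.3078]
tcp_rot: [2.69, 1.622, 0.0]
wrist_force: [-0.3, 0.4, -1.2]
width: 0.52
grip_force: 31.0
tool delta mm [  0.9   0.3 107.8] yaw y -27.82 tilt 0.03 6.4833
[0.40257243 0.34142078 0.27784669]
[array([337., 165.]), array([305., 244.]), array([183., 204.]), array([204., 123.])]
```

View pics/w3.png

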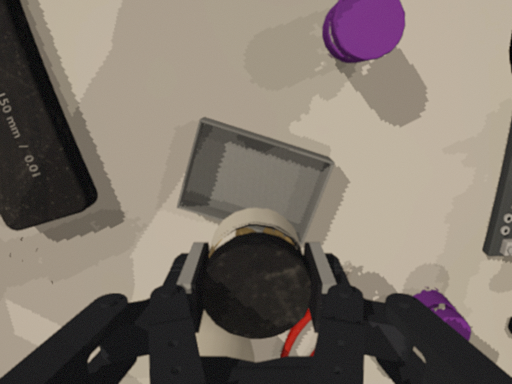

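Jar held upright above the tray. Tray rim corners are seen at (203,119), (331,160) and (180,207), close to the predictions. Quick centre refinement.

```bash
python3 - <<'E'
from h import *
c=cam("wrist"); a,b,d=[hit(c,*p,.022)[:2] for p in ((331,160),(203,119),(180,207))]
print(a,b,d,"centre",(a+d)/2,np.linalg.norm(a-b),np.linalg.norm(b-d))
t=(a+d)/2
E
python3 to.py 0.366 0.273 0.2
```

```text
[0.42858279 0.2638279 ] [0.35610813 0.33784861] [0.3034162  0.28568752] centre [0.36599949 0.27475771] 0.10359363314699364 0.07414322944957696
tool delta mm [  1.   -2.4 107.7] yaw y -27.91 tilt 0.02 6.5833
```

```bash
python3 -m jog '[{"dx":1,"dy":-2,"dz":20,"ax":0,"ay":0,"az":0},{"dx":0,"dy":0,"dz":25,"ax":0,"ay":0,"az":0},{"dx":0,"dy":0,"dz":25,"ax":0,"ay":0,"az":0},{"dx":0,"dy":0,"dz":20,"ax":0,"ay":0,"az":0},{"dx":0,"dy":0,"dz":10,"ax":0,"ay":0,"az":0},{"dx":0,"dy":0,"dz":4,"ax":0,"ay":0,"az":0},{"dx":0,"dy":0,"dz":1.5,"ax":0,"ay":0,"az":0},{"dx":0,"dy":0,"dz":0,"ax":0,"ay":0,"az":0},{"dx":0,"dy":0,"dz":0,"ax":0,"ay":0,"az":0}]' 0 30
```

```text
time: 7.33
tool_pos: [0.3668, 0.2739, 0.2034]
tcp_rot: [-2.691, -1.621, -0.004]
wrist_force: [0.3, 0.1, -0.2]
width: 0.517
grip_force: 31.0
```

```bash
python3 -m jog '[{"dx":0,"dy":0,"dz":1.5,"ax":0,"ay":0,"az":0},{"dx":0,"dy":0,"dz":1,"ax":0,"ay":0,"az":0},{"dx":0,"dy":0,"dz":0,"ax":0,"ay":0,"az":0},{"dx":0,"dy":0,"dz":0,"ax":0,"ay":0,"az":0}]' 0 30
python3 -m jog '[{"dx":0,"dy":0,"dz":0,"ax":0,"ay":0,"az":0},{"dx":0,"dy":0,"dz":0,"ax":0,"ay":0,"az":0},{"dx":0,"dy":0,"dz":0,"ax":0,"ay":0,"az":0},{"dx":0,"dy":0,"dz":0,"ax":0,"ay":0,"az":0},{"dx":0,"dy":0,"dz":0,"ax":0,"ay":0,"az":0},{"dx":0,"dy":0,"dz":0,"ax":0,"ay":0,"az":0},{"dx":0,"dy":0,"dz":-10,"ax":0,"ay":0,"az":0},{"dx":0,"dy":0,"dz":-20,"ax":0,"ay":0,"az":0},{"dx":0,"dy":0,"dz":-30,"ax":0,"ay":0,"az":0},{"dx":0,"dy":0,"dz":-30,"ax":0,"ay":0,"az":0},{"dx":0,"dy":0,"dz":-20,"ax":0,"ay":0,"az":0},{"dx":0,"dy":0,"dz":0,"ax":0,"ay":0,"az":0},{"dx":0,"dy":0,"dz":0,"ax":0,"ay":0,"az":0}]' 0.9
python3 to.py 0.5424 0.0636 0.31
python3 - <<'E'
from h import *
c=cam("top");cv2.imwrite("pics/t2.png",cv2.cvtColor(cv2.resize(c["img"][130:290,130:330],None,fx=3,fy=3,interpolation=cv2.INTER_CUBIC),cv2.COLOR_RGB2BGR))
w=cam("wrist");save(w,"w4.png")
E
```

```text
time: 7.67
tool_pos: [0.3669, 0.2744, 0.2016]
tcp_rot: [-2.69, -1.622, -0.005]
wrist_force: [-1.2, -0.2, 7.6]
width: 0.519
grip_force: 31.5
time: 8.75
tool_pos: [0.3665, 0.274, 0.3118]
tcp_rot: [-2.691, -1.622, -0.007]
wrist_force: [-0.2, -0.1, 0.2]
width: 0.897
grip_force: 0.0
tool delta mm [-103.9  253.8    1.9] yaw y -27.85 tilt 0.25 8.75
```

View pics/w4.png

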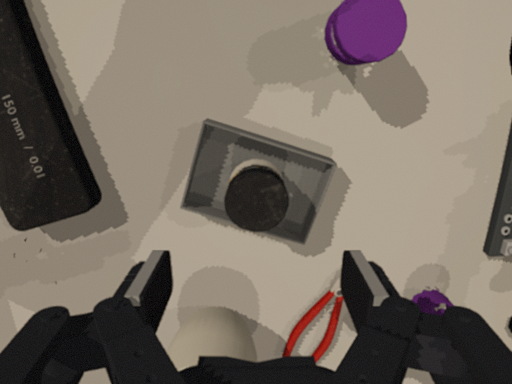

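The jar stands upright and centred in the tray at (257,197), released. Going to the knob by a detour clear of the ring.

```bash
python3 -m jog '[{"dx":-20.4,"dy":21.3,"dz":0,"ax":0,"ay":0,"az":0},{"dx":-20.4,"dy":21.3,"dz":0,"ax":0,"ay":0,"az":0},{"dx":-20.4,"dy":21.3,"dz":0,"ax":0,"ay":0,"az":0},{"dx":-20.4,"dy":21.3,"dz":0,"ax":0,"ay":0,"az":0},{"dx":-20.4,"dy":21.3,"dz":0,"ax":0,"ay":0,"az":0},{"dx":-20.4,"dy":21.3,"dz":0,"ax":0,"ay":0,"az":0},{"dx":-20.4,"dy":21.3,"dz":0,"ax":0,"ay":0,"az":0},{"dx":-20.4,"dy":21.3,"dz":0,"ax":0,"ay":0,"az":0},{"dx":14.8,"dy":20.8,"dz":0,"ax":0,"ay":0,"az":0},{"dx":14.8,"dy":20.8,"dz":0,"ax":0,"ay":0,"az":0},{"dx":14.8,"dy":20.8,"dz":0,"ax":0,"ay":0,"az":0},{"dx":14.8,"dy":20.8,"dz":0,"ax":0,"ay":0,"az":0},{"dx":0,"dy":0,"dz":0,"ax":0,"ay":0,"az":0},{"dx":0,"dy":0,"dz":0,"ax":0,"ay":0,"az":0}]' 0.6
python3 - <<'E'
from h import *
s=bot.read_state();print(s["tool_pos"])
c=cam("wrist"); im=c["img"];save(c,"w5.png"); g=cv2.cvtColor(im,cv2.COLOR_RGB2GRAY)
for n,p in (("head",(.527,.0345,.048)),("grip",(.5424,.0636,.048)),("mouth",(.5528,.083,.048))): print(n,proj(c,p))
E
```

```text
time: 10.02
tool_pos: [0.5417, 0.0631, 0.3075]
tcp_rot: [-2.689, -1.62, 0.006]
wrist_force: [-1.4, -0.1, -0.3]
width: 0.6
grip_force: 0.0
[0.54165703 0.06309544 0.30747448]
head [259.61375444 237.22321956]
grip [259.80654547 195.8704791 ]
mouth [260.10630314 166.1854225 ]
```

View pics/w5.png

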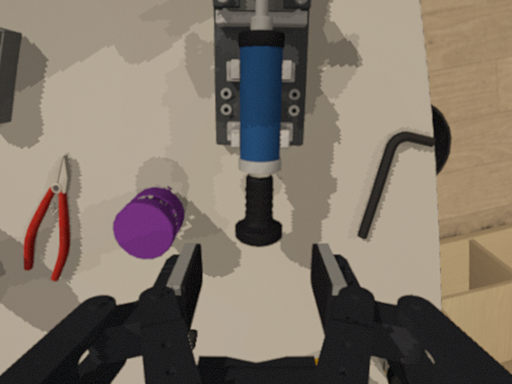

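```bash
python3 - <<'E'
from h import *
c=cam("wrist"); g=cv2.cvtColor(c["img"],cv2.COLOR_RGB2GRAY)
a=np.array([.4753,.8798]); m=np.array([.5528,.083])
print([int(g[v,256:264].mean()) for v in range(155,252)])
for v,z in ((159,.062),(176,.063),(178,.058),(222,.058),(245,.048),(245,.035)): print(v,z,((hit(c,260,v,z)[:2]-m)@a*1e3).round(1))
W=[(v,int(np.count_nonzero(g[v,225:300]<45)),round(float(np.nonzero(g[v,225:300]<45)[0].mean())+225,1)) for v in range(180,247,4)]; print(W)
n=np.array([-a[1],a[0]]); print("lateral of col260@200",(hit(c,259.5,200,.05)[:2]-m)@n*1e3)
E
python3 to.py 0.5424 0.0636 0.203
```

```text
[64, 64, 64, 63, 62, 80, 125, 156, 161, 159, 157, 157, 157, 157, 157, 157, 156, 151, 145, 145, 141, 112, 53, 20, 28, 31, 30, 26, 27, 24, 28, 26, 27, 26, 27, 27, 27, 27, 26, 28, 27, 27, 27, 25, 27, 27, 28, 28, 25, 28, 27, 27, 26, 28, 28, 27, 27, 26, 26, 26, 25, 28, 27, 27, 27, 26, 29, 28, 30, 31, 32, 29, 25, 23, 22, 21, 21, 21, 22, 27, 28, 27, 27, 28, 28, 26, 27, 25, 23, 19, 70, 139, 169, 170, 169, 168, 169]
159 0.062 7.7
176 0.063 -3.6
178 0.058 -6.4
222 0.058 -38.7
245 0.048 -62.0
245 0.035 -68.6
[(180, 26, 260.5), (184, 25, 260.0), (188, 26, 260.5), (192, 25, 260.0), (196, 26, 260.5), (200, 25, 260.0), (204, 25, 260.0), (208, 25, 260.0), (212, 26, 259.5), (216, 26, 259.5), (220, 36, 259.5), (224, 44, 259.5), (228, 45, 259.0), (232, 45, 260.0), (236, 44, 259.5), (240, 35, 260.0), (244, 13, 261.0)]
lateral of col260@200 1.0897390993349658
tool delta mm [  1.7   2.  104.8] yaw y -27.84 tilt 0.25 10.1167
```

```bash
python3 -m jog '[{"dx":0.5,"dy":1,"dz":20,"ax":0,"ay":0,"az":0},{"dx":0,"dy":0,"dz":25,"ax":0,"ay":0,"az":0},{"dx":0,"dy":0,"dz":25,"ax":0,"ay":0,"az":0},{"dx":0,"dy":0,"dz":20,"ax":0,"ay":0,"az":0},{"dx":0,"dy":0,"dz":10,"ax":0,"ay":0,"az":0},{"dx":0,"dy":0,"dz":5,"ax":0,"ay":0,"az":0},{"dx":0,"dy":0,"dz":0,"ax":0,"ay":0,"az":0},{"dx":0,"dy":0,"dz":0,"ax":0,"ay":0,"az":0}]' 0.6
python3 to.py 0.5424 0.0636 0.203
python3 -m jog '[{"dx":0,"dy":0,"dz":0,"ax":0,"ay":0,"az":0},{"dx":0,"dy":0,"dz":0,"ax":0,"ay":0,"az":0},{"dx":0,"dy":0,"dz":0,"ax":0,"ay":0,"az":0},{"dx":0,"dy":0,"dz":0,"ax":0,"ay":0,"az":0},{"dx":0,"dy":0,"dz":0,"ax":0,"ay":0,"az":0},{"dx":0,"dy":0,"dz":0,"ax":0,"ay":0,"az":0},{"dx":0,"dy":0,"dz":0,"ax":0,"ay":0,"az":0},{"dx":0,"dy":0,"dz":0,"ax":0,"ay":0,"az":0},{"dx":0,"dy":0,"dz":0,"ax":0,"ay":0,"az":0}]' 0 60
python3 to.py 0.5424 0.0636 0.203
```

```text
time: 10.78
tool_pos: [0.5428, 0.0632, 0.2054]
tcp_rot: [2.69, 1.621, 0.001]
wrist_force: [-0.1, 0.4, 0.1]
width: 0.6
grip_force: 0.0
tool delta mm [ 0.2 -0.5  2.4] yaw y -27.84 tilt 0.05 10.7833
time: 11.53
tool_pos: [0.543, 0.0635, 0.2064]
tcp_rot: [-2.691, -1.62, -0.002]
wrist_force: [-1.6, 1.0, 5.9]
width: 0.213
grip_force: 58.6
tool delta mm [-0.2 -0.6  3.4] yaw y -27.89 tilt 0.07 11.5333
```

Knob gripped. Pull most of the way slowly, then measure.

```bash
python3 -m jog '[{"dx":-4,"dy":0,"dz":0,"ax":0,"ay":0,"az":0},{"dx":-6,"dy":0,"dz":0,"ax":0,"ay":0,"az":0},{"dx":-6,"dy":0,"dz":0,"ax":0,"ay":0,"az":0},{"dx":-6,"dy":0,"dz":0,"ax":0,"ay":0,"az":0},{"dx":-6,"dy":0,"dz":0,"ax":0,"ay":0,"az":0},{"dx":-6,"dy":0,"dz":0,"ax":0,"ay":0,"az":0},{"dx":-4,"dy":0,"dz":0,"ax":0,"ay":0,"az":0},{"dx":-2,"dy":0,"dz":0,"ax":0,"ay":0,"az":0},{"dx":0,"dy":0,"dz":0,"ax":0,"ay":0,"az":0},{"dx":0,"dy":0,"dz":0,"ax":0,"ay":0,"az":0}]' 0 60
python3 to.py 0.543 0.0635 0.2064
python3 - <<'E'
from h import *
c=cam("wrist"); save(c,"w6.png"); m=np.array([.5528,.083])
v,u=[int(x) for x in proj(c,(*m,.055))][::-1]; print(u,v)
y0=max(0,v-60);cr=c["img"][y0:y0+150,max(0,u-100):u+100]; print(y0,u-100)
cv2.imwrite("pics/c6.png",cv2.cvtColor(cv2.resize(cr,None,fx=4,fy=4,interpolation=cv2.INTER_CUBIC)[:600,:800],cv2.COLOR_RGB2BGR))
E
```

```text
time: 12.37
tool_pos: [0.5248, 0.0299, 0.2064]
tcp_rot: [-2.69, -1.617, -0.008]
wrist_force: [-0.2, 12.4, 2.4]
width: 0.214
grip_force: 58.6
tool delta mm [38.2  0.3  0.2] yaw y -27.99 tilt 0.34 12.3667
259 139
79 159
```

View pics/c6.png

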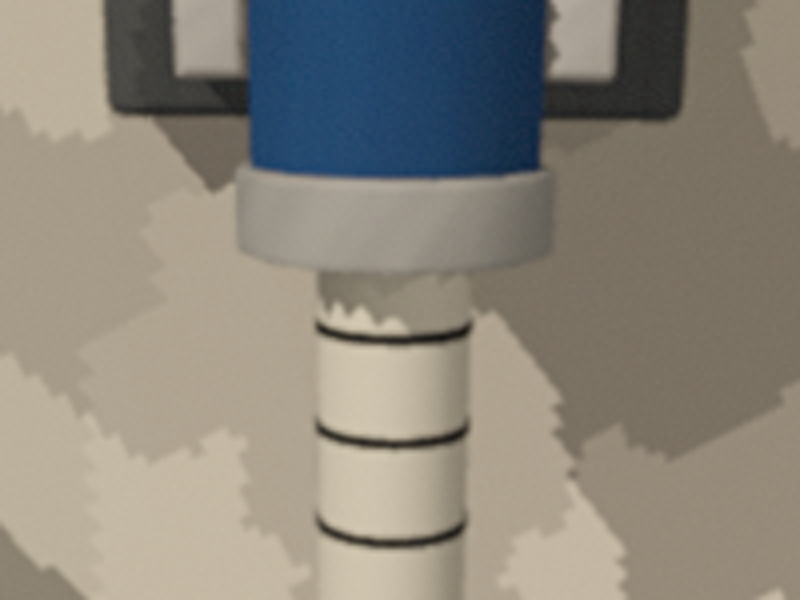

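Three rings (30, 20, 10 mm) show at crop rows 337, 443 and 543, with the rim's lower edge at 270. The red is still inside. Computing the rod's extension by rays.

```bash
cat > ext.py <<'E'
from h import *
def along(c,u,v,z):
    a=np.array([.4753,.8798]); m=np.array([.5528,.083]); return (hit(c,u,v,z)[:2]-m)@a*1e3
E
python3 - <<'E'
from ext import *
c=cam("wrist"); P=lambda r:79+r/4-.375
rim=along(c,258,P(271),.063); r=[along(c,258,P(x),.0555) for x in (337,443,543)]
print("rim",rim,"rings",r,"ext",[k+rim-x for k,x in zip((30,20,10),r)])
E
```

```text
rim -1.042428942265115 rings [np.float64(-8.489009580502326), np.float64(-18.746628519500685), np.float64(-28.900808203273513)] ext [np.float64(37.44658063823721), np.float64(37.70419957723557), np.float64(37.858379261008395)]
```

```bash
python3 -m jog '[{"dx":-3,"dy":0,"dz":0,"ax":0,"ay":0,"az":0},{"dx":-3,"dy":0,"dz":0,"ax":0,"ay":0,"az":0},{"dx":-1.5,"dy":0,"dz":0,"ax":0,"ay":0,"az":0},{"dx":0,"dy":0,"dz":0,"ax":0,"ay":0,"az":0},{"dx":0,"dy":0,"dz":0,"ax":0,"ay":0,"az":0},{"dx":0,"dy":0,"dz":0,"ax":0,"ay":0,"az":0},{"dx":0,"dy":0,"dz":0,"ax":0,"ay":0,"az":0},{"dx":0,"dy":0,"dz":0,"ax":0,"ay":0,"az":0},{"dx":0,"dy":0,"dz":0,"ax":0,"ay":0,"az":0}]' 0 60
python3 - <<'E'
from ext import *
c=cam("wrist"); save(c,"w7.png"); h=cv2.cvtColor(c["img"],cv2.COLOR_RGB2HSV); g=cv2.cvtColor(c["img"],cv2.COLOR_RGB2GRAY)
col=int(proj(c,(.5528,.083,.055))[0]); 
red=((h[:,:,0]<10)|(h[:,:,0]>170))&(h[:,:,1]>130); rr=np.nonzero(red[:,col-4:col+5].mean(1)>.5)[0]; print("red rows",rr.min(),rr.max(),len(rr))
t,b=along(c,col,rr.min()-.5,.063),along(c,col,rr.max()+.5,.0555); print("rim",t,"band end",b,"ext",40+t-b)
v=rr.min();cr=c["img"][v-60:v+70,col-70:col+70];cv2.imwrite("pics/c7.png",cv2.cvtColor(cv2.resize(cr,None,fx=4,fy=4,interpolation=cv2.INTER_CUBIC),cv2.COLOR_RGB2BGR))
E
```

```text
time: 13.22
tool_pos: [0.5215, 0.0237, 0.2064]
tcp_rot: [-2.69, -1.617, -0.009]
wrist_force: [-1.0, 15.0, 3.0]
width: 0.21
grip_force: 58.7
red rows 127 135 9
rim -1.33777025408199 band end -5.415427044531299 ext 44.07765679044931
```

View pics/c7.png

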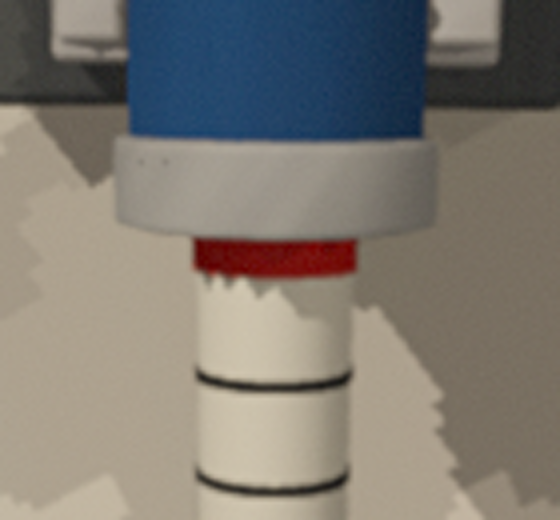

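The picture shows roughly half of the red band below the rim (crop rows 238–275), giving an extension of about 44–45 mm. The grip is steady, so I'm handing in.

```bash
python3 -c "
from workcell import bot
print(bot.finish_job())"
```

```text
the job is handed in; nothing more can be done
None
```

The jar stands upright, released, near the centre of the grey tray, and the job was handed in at about 13 s with the gripper still holding the knob at about 44–45 mm, on the red band; no verdict came back.

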